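Fill the round pan with seven finish bottles

TASK

The round steel pan carries seven blue bottles, one in the middle and six round it. Five stand in it already, spread out along the wall: shove them closer together to make room, and stand the two blue bottles from the bench in with them, lowered in rather than dropped, so that all seven stand upright on the pan's floor. Tip no bottle over, and leave the pan and the other things on the bench where they are.

Things in the scene. Friction and masses are not known exactly. Their poses are not given: they have to be found in the camera images.
- pan_floor (a point): centre of the inner floor of the round sheet-steel pan, z up. Inside 176 mm across; straight wall 3 mm thick, top of wall 46 mm over the bench, rolled rim 188 mm across; floor 4 mm thick (this point is 4 mm over the bench); two loop handles outside reach 114 mm from the centre. Loose on the bench, about 1 kg; bottles slide easily in it (friction about 0.18)
- bottle1_mid (a point): centre (half-way up) of blue bottle 1 of the five that start inside the pan, spread out round its wall, standing upright on the floor; same bottle as bottle6
- bottle2_mid (a point): centre (half-way up) of blue bottle 2 of the five that start inside the pan, spread out round its wall, standing upright on the floor; same bottle as bottle6
- bottle3_mid (a point): centre (half-way up) of blue bottle 3 of the five that start inside the pan, spread out round its wall, standing upright on the floor; same bottle as bottle6
- bottle4_mid (a point): centre (half-way up) of blue bottle 4 of the five that start inside the pan, spread out round its wall, standing upright on the floor; same bottle as bottle6
- bottle5_mid (a point): centre (half-way up) of blue bottle 5 of the five that start inside the pan, spread out round its wall, standing upright on the floor; same bottle as bottle6
- bottle6_mid (a point): centre (48 mm above the foot), z up its axis, of a blue plastic bottle that starts upright on the bench. All seven are alike: 96 mm tall, 0.13 kg, pale label, round body 56 mm in diameter up to 49 mm above the foot (foot edge bevelled 2.5 mm in, 5 mm up), shoulder sloping in from 49 to 60 mm, then a straight white cap 26 mm in diameter from 60 to 96 mm
- bottle7_mid (a point): centre (48 mm above the foot) of the other blue bottle that starts upright on the bench, same as bottle6. Seven fit in the pan as one in the middle and six round it, with 8 mm to spare across the pan. A bottle in the pan slides upright along the wall when pushed low on its cap; pushed high up, or against the wall, it may lean
- jar: amber glass jar with a black lid, 60 mm in diameter, 84 mm tall, origin under its centre; a bystander, sometimes near a bottle
- pliers: lasting pliers with black grips, 190 mm long, lying flat, origin near the middle on the bench; a bystander
- hammer: hammer with a wooden handle, 260 mm long, lying flat, origin at mid-length on the bench; a bystander
- screwdriver: screwdriver with a green handle, 210 mm long, lying flat, origin at mid-length on the bench; a bystander
- shears: shears with red bows, 220 mm long, lying flat, origin near the pivot on the bench; a bystander
- last: green plastic shoe last, 246 mm long, 110 mm high, standing sole down, origin under its middle; a bystander
Mind the look-alikes: they are no part of the job. Leave any turquoise look-alike of the part that bears bottle2_mid alone.

How it is judged:
At the end, for the whole second after the job is handed in: all seven blue bottles stand in the pan, upright (within 0.1 rad), with their feet on its floor (centre less than 53 mm above the floor, 48 mm being exact, and within 66 mm of the pan's centre), at rest, with the pan standing flat (horizontal distance between each of bottle1_mid, bottle2_mid, bottle3_mid, bottle4_mid, bottle5_mid, bottle6_mid, bottle7_mid and pan_floor below 0.066 m and z of each of bottle1_mid, bottle2_mid, bottle3_mid, bottle4_mid, bottle5_mid, bottle6_mid, bottle7_mid in the frame of pan_floor below 0.053 m and angle between each of bottle1_mid, bottle2_mid, bottle3_mid, bottle4_mid, bottle5_mid, bottle6_mid, bottle7_mid's own z axis and vertical below 0.1 rad and linear speed of each of bottle1, bottle2, bottle3, bottle4, bottle5, bottle6, bottle7 below 0.02 m/s and angle between pan_floor's own z axis and vertical below 0.05 rad); the robot touches nothing.
It fails at once if a bottle is tipped over (more than 35 degrees) (angle between any of bottle1_mid, bottle2_mid, bottle3_mid, bottle4_mid, bottle5_mid, bottle6_mid, bottle7_mid's own z axis and vertical above 0.61 rad).
It fails at once if a bottle is dropped into the pan (faster than 0.6 m/s inside it, a fall of about 20 mm) ((horizontal distance between bottle6_mid and pan_floor below 0.08 m and z of bottle6_mid in the frame of pan_floor below 0.09 m and linear speed of bottle6 above 0.6 m/s) or (horizontal distance between bottle7_mid and pan_floor below 0.08 m and z of bottle7_mid in the frame of pan_floor below 0.09 m and linear speed of bottle7 above 0.6 m/s)).
It fails at once if the pan is shifted by more than 50 mm (distance of pan_floor from where it was at the start of the episode above 0.05 m).
It fails at once if another thing on the bench is moved by more than 40 mm (distance of any of jar, pliers, hammer, screwdriver, shears, last from where it was at the start of the episode above 0.04 m).
It also fails if it takes over 70 s, if anything falls off the work surface, if the arm or the gripper's body presses on something with over 40 N, if the wrist force passes 120 N, or if a joint passes its speed limit or range.

ROBOT

A 6-joint arm with a two-finger parallel gripper is mounted at the origin on the work surface. World frame = base frame: x ahead of the robot, y to its left, z up, the work surface at z = 0. Lengths are in m, angles in rad, forces in N, time in s.
With the tool pointing down it reaches from about 0.325 to 0.925 m from the base axis. Payload 3.1 kg.
Tool frame: the origin (TCP) lies midway between the tips of the shut fingers; the grasp point (between the pads) lies 19 mm behind it; z points along the fingers, y is the line along which they close (so a half turn about z gives the same grasp; the last joint's range is limited). The gripper opens to 85 mm and grips with 20 to 120 N. Pads are 22 mm wide; open, the fingers measure 114 mm over their backs; the gripper's body (76 mm by 85 mm) begins 54 mm behind the grasp point. The pads swing forward as they close: fully open they stand 13 mm farther back than shut.
Start: joints at [1.235, 0.217, 1.613, -0, 1.311, -0.112], TCP at [0.139, 0.609, 0.231] pointing down, gripper open.
Joint ranges: [-2.75, 2.75], [-0.78, 2.1], [0.31, 2.55], [-1.13, 4.27], [0.13, 2.63], [-2.58, 2.58]. Speed limits (rad/s): [2.79, 2.79, 3.14, 3.14, 3.14, 3.14].

INTERFACE

Orientations are given as a unit quaternion [w, x, y, z].
In Python, from cell import sense, imaging, r gives the robot as it stands.
- The arm moves only by the shell command python3 -m jog 'ROWS' [FORCE]. ROWS is JSON, a list of rows, each a list of 7 numbers: the shift along the tool's x, y, z in mm, then the turn, a rotation vector about the tool's x, y, z in degrees, then the gripper command: -1 is shut, 1 is fully open, values between are in proportion. A call has 1 to 20 rows; each row shifts and turns the commanded pose from where the row before left it, along the tool's axes as they then stand; what a row does not reach is not made up. A row lasts 1/10 s, in which the tool goes at most 50 mm and 8.59 degrees, less where a joint would pass 70% of its speed; a pose out of reach is approached as far as the arm can. A call is refused whole if a number of a shift passes 50 or a number of a turn 8.59, either way. A call with a gripper value outside its range is refused whole. The fingers move at their own pace and stop on an object; FORCE is the grip in N (left out, the last holds). Time passes only in rows, so rows that do not move let the fingers close. It gives the time, the measured TCP pose, the force, the opening and the grip force at its end, in the units of the state.
- sense(): the state, without advancing time (a new reading comes with each control period).
- imaging.camera(name): name is "scene" or "top" or "wrist"; returns the picture (400x640x3 uint8, red, green, blue); there is no depth.
- imaging.camera_model(name): a dict with "intrinsics" (3x3 intrinsics, pixels), "k1" (the pictures are not rectified: a ray, as slopes to the right and down, at radius r is drawn at 1 + k1 r^2 times it, then the intrinsics apply), "R" (3x3) and "t" (3): a world point X has camera coordinates R X + t. Camera axes: x right, y down, z forward; pixel columns grow to the right and rows downward; lengths in m; the calibration is good to about 2 mm. A picture is of the moment at which its call begins: read the wrist's pose just before it. camera_model takes no time and is no camera call; for the wrist camera it gives the pose at the moment of the call.
- r.sign_off(): hands the job in; it is judged then, once.
The state is a dict: "time_s": time; "q": joint angles; "dq": joint speeds; "tau": joint torques, N m; "position": TCP position; "orientation": TCP orientation; "contact_force": force on the tool from outside, world axes, zero at the start; "ft_torque": the same for the moment, N m; "grip_width": opening from 0.0 (shut) to 1.0 (fully open); "gripper_force": force on a finger pad.
Only numpy, scipy, OpenCV 4.12 (cv2) and the standard library are available. Lean on these libraries where they do the work, as an engineer would, in place of code of your own. Each camera call takes 0.05 s, during which the arm holds its last target. There are 200 camera calls.

## Working session

There is one attempt and no reset: what is moved stays moved. The work goes in short steps, Python scripts to look and compute and a shell command to move; the robot and the scene stay as the last step left them, time stands still between calls to the robot, and variables do not carry over. Pictures are saved under pics/ and viewed, at most 10 in all, crops included, and the job is handed in when it is done.

```bash
mkdir -p pics; ls; python3 - <<'E'
from cell import sense, imaging, r
import cv2,numpy as np
for n in("top","scene"):
    im=imaging.camera(n); cv2.imwrite(f"pics/{n}0.png",im[:,:,::-1])
    m=imaging.camera_model(n); print(n,{k:np.round(v,3).tolist() for k,v in m.items()})
s=sense();print(s)
E
```

```text
pics
top {'intrinsics': [[424.116, 0.0, 312.322], [0.0, 424.116, 199.559], [0.0, 0.0, 1.0]], 'k1': -0.107, 'R': [[-0.005, -1.0, 0.002], [-0.98, 0.004, -0.197], [0.197, -0.003, -0.98]], 't': [0.006, 0.588, 1.14]}
scene {'intrinsics': [[461.34, 0.0, 323.271], [0.0, 461.34, 199.091], [0.0, 0.0, 1.0]], 'k1': -0.005, 'R': [[-0.365, 0.931, -0.004], [0.785, 0.305, -0.538], [-0.5, -0.2, -0.843]], 't': [0.223, -0.446, 1.62]}
{'time_s': 0.1, 'q': array([ 1.23480802e+00,  2.17710543e-01,  1.61481355e+00, -5.07850922e-05,
        1.31127279e+00, -1.12184689e-01]), 'dq': array([-0.00138912, -0.00364224, -0.00174996,  0.0007055 , -0.00047069,
        0.00155555]), 'tau': array([-1.39242369e-03, -3.98073828e+01, -3.04970419e+01, -1.89230141e-04,
        4.29052554e-03, -2.10717400e-05]), 'position': array([0.1384486 , 0.60870746, 0.23005826]), 'orientation': array([-2.20985870e-04,  1.11661844e-01,  9.93745650e-01, -1.08001184e-03]), 'contact_force': array([0.22231689, 0.68572999, 0.47405692]), 'ft_torque': array([ 0.02240196, -0.00358428,  0.00454327]), 'gripper_force': 0.0, 'grip_width': 1.0019803053095366}
```

View pics/top0.png

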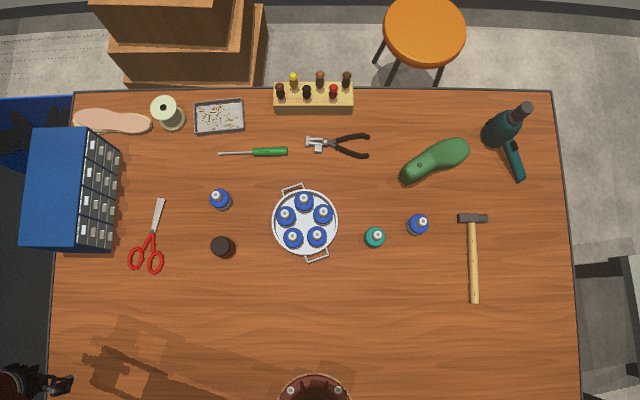

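View pics/scene0.png

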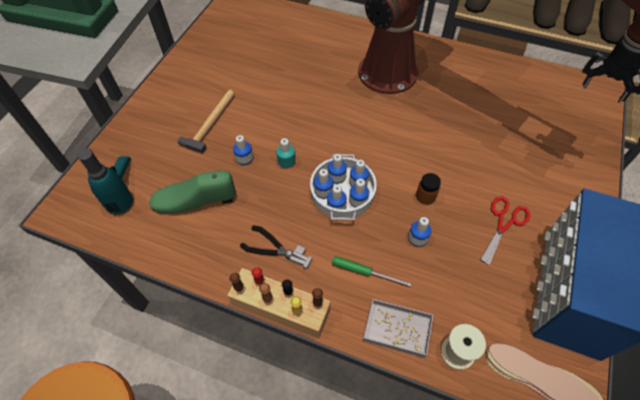

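The top view shows the pan at about (305,222) with five bottles in it. The bench bottles are at (220,199) and (418,224), the turquoise look-alike at (375,237) and the jar at (222,246). I'll measure these from the top view.

```bash
cat > h.py <<'E'
from cell import sense, imaging, r
import cv2,numpy as np
from scipy.spatial.transform import Rotation as Ro
def rays(m,px):
    K=m["intrinsics"]; K=np.array(K)
    d=cv2.undistortPoints(np.array(px,float).reshape(-1,1,2),K,np.array([m["k1"],0,0,0,0.]))[:,0]
    R=np.array(m["R"]);t=np.array(m["t"])
    return -R.T@t,(np.c_[d,np.ones(len(d))])@R
def plane(m,px,z):
    c,d=rays(m,px); return c+d*((z-c[2])/d[:,2])[:,None]
def proj(m,X):
    X=np.atleast_2d(X); R=np.array(m["R"])
    return cv2.projectPoints(X.astype(float),cv2.Rodrigues(R)[0],np.array(m["t"],float),np.array(m["intrinsics"]),np.array([m["k1"],0,0,0,0.]))[0][:,0]
def tool(p,s=None):
    """shift in tool axes, mm, from the present TCP to world point p"""
    s=s or sense(); w,x,y,z=s["orientation"]
    return np.round(1000*Ro.from_quat([x,y,z,w]).inv().apply(np.array(p)-s["position"]),1)
E
python3 - <<'E'
from h import *
im=imaging.camera("top");m=imaging.camera_model("top")
hsv=cv2.cvtColor(im,cv2.COLOR_RGB2HSV)
b=((hsv[...,0]>108)&(hsv[...,0]<128)&(hsv[...,1]>130)&(hsv[...,2]>60)).astype(np.uint8)
b[:,:150]=0
n,l,st,c=cv2.connectedComponentsWithStats(b)
for i in range(1,n):
    if st[i,4]>30:
        x,y,w,h=st[i,:4]; p=[x+w/2-.5,y+h/2-.5]
        print(st[i],np.round(plane(m,[p],.05)[0],3))
print(plane(m,[[305,222]],.046), plane(m,[[222,246]],.08), plane(m,[[375,237]],.09))
s=sense();print(imaging.camera_model("wrist"))
w,x,y,z=s["orientation"];print(Ro.from_quat([x,y,z,w]).as_matrix().round(3))
E
```

```text
[210 189  18  18 153] [0.597 0.272 0.05 ]
[295 192  18  18 176] [0.587 0.028 0.05 ]
[314 205  19  18 182] [ 0.549 -0.027  0.05 ]
[276 207  19  18 181] [0.544 0.08  0.05 ]
[410 214  19  19 163] [ 0.521 -0.299  0.05 ]
[307 227  19  19 199] [ 0.486 -0.007  0.05 ]
[284 228  19  19 194] [0.483 0.058 0.05 ]
[[0.52594173 0.02396537 0.046     ]] [[0.4554894  0.25026581 0.08      ]] [[ 0.47737417 -0.16637741  0.09      ]]
{'intrinsics': array([[318.52373485,   0.        , 322.89336125],
       [  0.        , 318.52373485, 196.03352937],
       [  0.        ,   0.        ,   1.        ]]), 'k1': -0.02457684716796786, 'R': array([[ 0.22115344,  0.97523782, -0.00153424],
       [ 0.93360314, -0.2112567 ,  0.28940591],
       [ 0.28191547, -0.06543548, -0.95720524]]), 't': array([-0.62376928, -0.03773936,  0.37798407])}
[[-0.975  0.222 -0.001]
 [ 0.222  0.975 -0.002]
 [ 0.    -0.002 -1.   ]]
```

```bash
python3 -m jog '[[0,0,0,0,0,-6.4,0.1],[0,0,0,0,0,-6.4,0.1],[-22.5,-36.5,-1.2,0,0,0,0.1],[-22.5,-36.5,-1.2,0,0,0,0.1],[-22.5,-36.5,-1.2,0,0,0,0.1],[-22.5,-36.5,-1.2,0,0,0,0.1],[-22.5,-36.5,-1.2,0,0,0,0.1],[-22.5,-36.5,-1.2,0,0,0,0.1],[-22.5,-36.5,-1.2,0,0,0,0.1],[-22.5,-36.5,-1.2,0,0,0,0.1],[-22.5,-36.5,-1.2,0,0,0,0.1],[-22.5,-36.5,-1.2,0,0,0,0.1],[-22.5,-36.5,-1.2,0,0,0,0.1],[-22.5,-36.5,-1.2,0,0,0,0.1],[-22.5,-36.5,-1.2,0,0,0,0.1],[-22.5,-36.5,-1.2,0,0,0,0.1],[-22.5,-36.5,-1.2,0,0,0,0.1],[-22.5,-36.5,-1.2,0,0,0,0.1],[0,0,0,0,0,0,0.1]]' 40
python3 - <<'E'
from h import *
s=sense();m=imaging.camera_model("wrist");im=imaging.camera("wrist")
cv2.imwrite("pics/w1.png",im[:,:,::-1]);print(s["position"],s["orientation"],s["q"][5])
E
```

```text
time_s: 2.05
position: [0.5006, 0.0212, 0.2507]
orientation: [0.001, 0.003, 1.0, -0.001]
contact_force: [0.4, 0.8, 0.5]
grip_width: 0.548
gripper_force: 0.0
[0.50059452 0.02115668 0.2506918 ] [ 7.59089706e-04  2.93534724e-03  9.99994900e-01 -1.00384325e-03] -1.6612581131529154
```

View pics/w1.png

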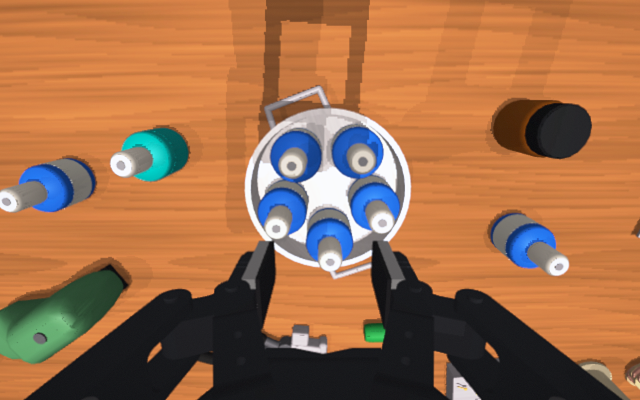

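The wrist view shows the five cap tops in the pan at about (292,163), (363,160), (276,229), (382,223) and (330,262). The bench bottles' caps are at (558,265) and (8,202), and the pan rim spans columns 246 to 410.

```bash
cat >> h.py <<'E'
from scipy.optimize import least_squares
def pan(im,m,guess):
    hsv=cv2.cvtColor(im,cv2.COLOR_RGB2HSV)
    wood=(hsv[...,0]<25)&(hsv[...,1]>90)
    k=((~wood)*255).astype(np.uint8)
    k=cv2.morphologyEx(k,cv2.MORPH_OPEN,np.ones((9,9),np.uint8))
    cs,_=cv2.findContours(k,cv2.RETR_EXTERNAL,cv2.CHAIN_APPROX_NONE)
    P=np.vstack([c[:,0] for c in cs]); X=plane(m,P,.044)[:,:2]
    X=X[abs(np.hypot(*(X-guess).T)-.094)<.012]
    f=least_squares(lambda q:np.hypot(*(X-q).T)-.094,guess,loss="soft_l1",f_scale=.001)
    e=f.fun; return f.x,len(X),np.median(abs(np.hypot(*(X-f.x).T)-.094))
E
python3 - <<'E'
from h import *
m=imaging.camera_model("wrist");im=cv2.imread("pics/w1.png")[:,:,::-1].copy()
g=np.array([.526,.024]);c,n,e=pan(im,m,g);print("pan",c.round(4),n,e)
P=plane(m,[[292,163],[363,160],[276,229],[382,223],[330,262]],.1)[:,:2]
for p in P: 
    d=p-c;print(p.round(4),"r",np.hypot(*d).round(4),"ang",np.degrees(np.arctan2(d[1],d[0])).round(1),"tool shift",tool([*p,.25]))
print(plane(m,[[558,265],[8,202]],.096))
E
```

```text
pan [0.5272 0.0282] 360 0.00025116662227394476
[ 0.4814 -0.0054] r 0.0568 ang -143.7 tool shift [ 17.6 -28.9   0.3]
[0.4789 0.0604] r 0.0581 ang 146.3 tool shift [20.4 36.9  0.3]
[ 0.5474 -0.0234] r 0.0554 ang -68.6 tool shift [-48.5 -46.5   0.2]
[0.5415 0.0811] r 0.0549 ang 74.9 tool shift [-42.1  58.    0.2]
[0.584  0.0301] r 0.0569 ang 2.0 tool shift [-84.9   7.1   0.2]
[[ 0.59177353  0.27094016  0.096     ]
 [ 0.51977815 -0.29201836  0.096     ]]
```

```bash
python3 -m jog '[[-21,29,0,0,0,0,0.1],[-21,29,0,0,0,0,0.1],[0,0,50,0,0,0,0.1],[0,0,50,0,0,0,0.1],[0,0,40,0,0,0,0.1],[0,0,30,0,0,0,0.1],[0,0,13,0,0,0,0.1],[0,0,0,0,0,0,0.1],[0,0,0,0,0,0,-1],[0,0,0,0,0,0,-1],[0,0,0,0,0,0,-1],[0,0,0,0,0,0,-1]]' 30; python3 - <<'E'
from h import *
s=sense();print(s["position"],s["contact_force"],s["grip_width"]*85)
E
```

```text
time_s: 3.3
position: [0.5424, 0.0835, 0.0698]
orientation: [0.002, 0.0, 1.0, 0.0]
contact_force: [0.2, 1.4, 4.0]
grip_width: 0.296
gripper_force: 30.1
[0.54237539 0.08347141 0.06975821] [0.23074702 1.41196111 3.95052783] 25.140918398167997
```

```bash
python3 -m jog '[[-3,-1,0,0,0,0,-1],[-3,-1,0,0,0,0,-1],[-3,-1.4,0,0,0,0,-1],[-3.2,-1.4,0,0,0,0,-1],[0,0,0,0,0,0,-1],[0,0,0,0,0,0,0.1],[0,0,0,0,0,0,0.1],[0,0,0,0,0,0,0.1],[0,0,-25,0,0,0,0.1],[0,0,-25,0,0,0,0.1],[37.8,-8.3,0,0,0,0,0.1],[37.8,-8.3,0,0,0,0,0.1],[0,0,0,0,0,0,0.1],[0,0,0,0,0,0,0.1]]' 30; python3 - <<'E'
from h import *
s=sense();print(tool([.479,.062,.0695],s))
m=imaging.camera_model("wrist");im=imaging.camera("wrist")
cv2.imwrite("pics/w2.png",im[:,:,::-1])
E
```

```text
time_s: 4.7
position: [0.4758, 0.0619, 0.1169]
orientation: [-0.0, 0.0, 1.0, 0.0]
contact_force: [0.9, -0.6, 0.8]
grip_width: 0.553
gripper_force: 0.0
[-3.3  0.1 47.4]
```

View pics/w2.png

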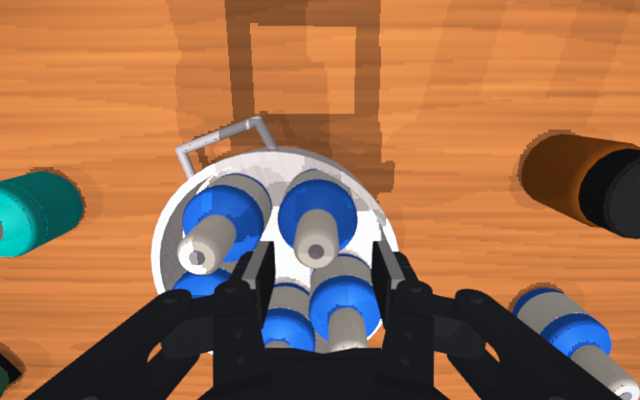

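The wrist view shows the target cap top at (317,250), centred between the fingers, and the next one at (197,258). Everything is upright.

```bash
python3 - <<'E'
from h import *
m=imaging.camera_model("wrist");im=cv2.imread("pics/w2.png")[:,:,::-1].copy()
print(pan(im,m,np.array([.527,.028])))
for p in plane(m,[[317,250],[197,258]],.1): print(p.round(4),tool([*p[:2],.0695]))
E
```

```text
(array([0.52834434, 0.02522135]), 491, np.float64(0.0013888776492075455))
[0.4828 0.0584 0.1   ] [-5.4 -3.5 48.1]
[ 0.4879 -0.0085  0.1   ] [-10.5 -70.4  48.1]
```

```bash
python3 -m jog '[[-5,-1,10,0,0,0,0.1],[0,0,20,0,0,0,0.1],[0,0,17,0,0,0,0.1],[0,0,0,0,0,0,0.1],[0,0,0,0,0,0,-1],[0,0,0,0,0,0,-1],[0,0,0,0,0,0,-1],[0,0,0,0,0,0,-1],[-3,3.5,0,0,0,0,-1],[-3,3.5,0,0,0,0,-1],[-3,3.5,0,0,0,0,-1],[-3.2,2.8,0,0,0,0,-1],[-3.2,2,0,0,0,0,-1],[-3.2,1.8,0,0,0,0,-1],[0,0,0,0,0,0,-1]]' 30; python3 - <<'E'
from h import *
s=sense();print(s["position"],s["contact_force"],s["grip_width"]*85)
print(tool([.4814+.002,-.0054+.0015,.12]),tool([.5474,-.0234+.0015,.12]))
E
```

```text
time_s: 6.25
position: [0.5018, 0.0784, 0.0709]
orientation: [0.001, 0.0, 1.0, 0.0]
contact_force: [0.9, 0.3, 1.5]
grip_width: 0.295
gripper_force: 29.9
[0.50183171 0.07836952 0.07092233] [0.86972548 0.3166344  1.49128894] 25.03419064984236
[ 18.3 -82.3 -49.1] [ -45.7 -100.2  -49. ]
```

Low forces. Release, rise and move above the bottle at -68.6°, then slide it.

```bash
python3 -m jog '[[0,0,0,0,0,0,0.1],[0,0,0,0,0,0,0.1],[0,0,0,0,0,0,0.1],[0,0,-25,0,0,0,0.1],[0,0,-25,0,0,0,0.1],[-15,-33.5,0,0,0,0,0.1],[-15,-33.5,0,0,0,0,0.1],[-16,-33.5,0,0,0,0,0.1],[0,0,20,0,0,0,0.1],[0,0,20,0,0,0,0.1],[0,0,10,0,0,0,0.1],[0,0,0,0,0,0,0.1],[0,0,0,0,0,0,-1],[0,0,0,0,0,0,-1],[0,0,0,0,0,0,-1],[0,0,0,0,0,0,-1]]' 30
```

```text
time_s: 7.85
position: [0.5474, -0.0224, 0.0714]
orientation: [0.001, 0.0, 1.0, -0.0]
contact_force: [-0.4, 0.3, 1.3]
grip_width: 0.294
gripper_force: 29.7
```

```bash
python3 -m jog '[[-3,0.5,0,0,0,0,-1],[-3,0.8,0,0,0,0,-1],[-3,1,0,0,0,0,-1],[-2,0.8,0,0,0,0,-1],[0,0,0,0,0,0,-1],[0,0,0,0,0,0,0.1],[0,0,0,0,0,0,0.1],[0,0,0,0,0,0,0.1],[0,0,-25,0,0,0,0.1],[0,0,-25,0,0,0,0.1],[37.5,7.7,0,0,0,0,0.1],[37.5,7.7,0,0,0,0,0.1],[0,0,20,0,0,0,0.1],[0,0,20,0,0,0,0.1],[0,0,10,0,0,0,0.1],[0,0,0,0,0,0,0.1],[0,0,0,0,0,0,-1],[0,0,0,0,0,0,-1],[0,0,0,0,0,0,-1],[0,0,0,0,0,0,-1]]' 30
```

```text
time_s: 9.85
position: [0.4835, -0.0041, 0.0712]
orientation: [0.001, 0.0, 1.0, -0.0]
contact_force: [0.6, -0.5, 0.5]
grip_width: 0.295
gripper_force: 29.6
```

```bash
python3 -m jog '[[-2.7,-3.5,0,0,0,0,-1],[-2.9,-3.5,0,0,0,0,-1],[-3,-3.3,0,0,0,0,-1],[-3.3,-3,0,0,0,0,-1],[-3.3,-2.6,0,0,0,0,-1],[-3.3,-2.1,0,0,0,0,-1],[0,0,0,0,0,0,-1],[0,0,0,0,0,0,0.1],[0,0,0,0,0,0,0.1],[0,0,0,0,0,0,0.1],[0,0,-25,0,0,0,0.1],[0,0,-40,0,0,0,0.1],[0,15,-45,0,0,0,0.1],[0,15,-45,0,0,0,0.1],[0,15,-25,0,0,0,0.1],[0,0,0,0,0,0,0.1],[0,0,0,0,0,0,0.1]]' 30
python3 - <<'E'
from h import *
m=imaging.camera_model("wrist");im=imaging.camera("wrist")
cv2.imwrite("pics/w3.png",im[:,:,::-1]);print(pan(im,m,np.array([.527,.028])))
E
```

```text
time_s: 11.55
position: [0.501, 0.0231, 0.2504]
orientation: [0.0, -0.0, 1.0, -0.0]
contact_force: [0.3, 0.3, -0.3]
grip_width: 0.545
gripper_force: 0.0
(array([0.52903335, 0.02549421]), 359, np.float64(0.000291173361878741))
```

View pics/w3.png

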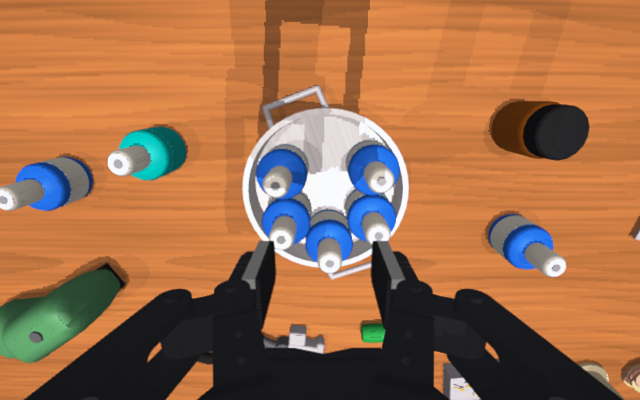

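Cap tops are now at (275,185), (380,181), (281,240), (378,236) and (330,264). There is a wide gap on the robot side, and the bench caps are at (555,267) and (5,200).

```bash
python3 - <<'E'
from h import *
m=imaging.camera_model("wrist");c=np.array([.5290,.0255])
P=plane(m,[[275,185],[380,181],[281,240],[378,236],[330,264]],.1)[:,:2]
for p in P: 
    d=p-c;print(p.round(4),"r",np.hypot(*d).round(4),"ang",np.degrees(np.arctan2(d[1],d[0])).round(1))
print(np.diff(P[[0,2,4,3,1]],axis=0),np.hypot(*np.diff(P[[0,2,4,3,1,0]],axis=0).T))
B=plane(m,[[555,267],[5,200]],.096);print(B)
for b in B: print(tool([*b[:2],.25]))
E
```

```text
[ 0.503  -0.0225] r 0.0546 ang -118.5
[0.499  0.0764] r 0.0591 ang 120.5
[ 0.5595 -0.0189] r 0.0539 ang -55.5
[0.5551 0.0774] r 0.0581 ang 63.2
[0.5861 0.03  ] r 0.0573 ang 4.5
[[ 0.05651865  0.00355116]
 [ 0.02661569  0.0489297 ]
 [-0.030982    0.04735025]
 [-0.0561061  -0.00096536]] [0.05663011 0.05570018 0.0565856  0.05611441 0.09894477]
[[ 0.59277583  0.26684833  0.096     ]
 [ 0.51935046 -0.29355997  0.096     ]]
[-92.7 244.   -1.4]
[ -19.3 -316.5   -1.1]
```

```bash
python3 -m jog '[[-15.5,41,0,0,0,0,0.1],[-15.5,41,0,0,0,0,0.1],[-15.5,41,0,0,0,0,0.1],[-15.5,41,0,0,0,0,0.1],[-15.5,41,0,0,0,0,0.1],[-15.5,41,20,0,0,0,0.1],[0,0,40,0,0,0,0.1],[0,0,40,0,0,0,0.1],[0,0,20,0,0,0,0.1],[0,0,0,0,0,0,0.1],[0,0,0,0,0,0,0.1]]' 30
python3 - <<'E'
from h import *
m=imaging.camera_model("wrist");im=imaging.camera("wrist")
cv2.imwrite("pics/w4.png",im[:,:,::-1])
E
```

```text
time_s: 12.7
position: [0.5931, 0.2679, 0.1283]
orientation: [-0.002, 0.001, 1.0, -0.001]
contact_force: [0.1, 0.1, 0.1]
grip_width: 0.555
gripper_force: 0.0
```

View pics/w4.png

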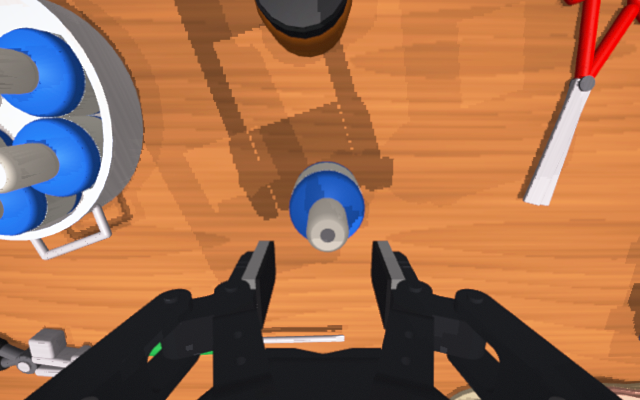

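The bench bottle's cap top is at (328,236), between the fingers. The jar and shears are clear.

```bash
python3 - <<'E'
from h import *
m=imaging.camera_model("wrist")
p=plane(m,[[328,236]],.096)[0];print(p,tool([*p[:2],.066]))
E
```

```text
[0.59909512 0.27129428 0.096     ] [-4.6  2.8 64.4]
```

```bash
python3 -m jog '[[-4.6,2.8,13,0,0,0,0.1],[0,0,25,0,0,0,0.1],[0,0,20,0,0,0,0.1],[0,0,4,0,0,0,0.1],[0,0,0,0,0,0,0.1],[0,0,0,0,0,0,-1],[0,0,0,0,0,0,-1],[0,0,0,0,0,0,-1],[0,0,0,0,0,0,-1],[0,0,-20,0,0,0,-1],[0,0,-40,0,0,0,-1],[0,0,-45,0,0,0,-1],[0,0,-40,0,0,0,-1],[0,0,0,0,0,0,-1]]' 50
python3 - <<'E'
from h import *
print(tool([.5285,.0275,.2]))
E
```

```text
time_s: 14.15
position: [0.6033, 0.2734, 0.2224]
orientation: [0.007, 0.0, 1.0, 0.002]
contact_force: [1.0, 0.8, -0.5]
grip_width: 0.292
gripper_force: 49.4
[  75.  -246.    20.2]
```

```bash
python3 -m jog '[[5,-16,0,0,0,0,-1],[10,-35,0,0,0,0,-1],[10,-35,0,0,0,0,-1],[10,-35,0,0,0,0,-1],[10,-35,0,0,0,0,-1],[10,-35,0,0,0,0,-1],[10,-35,0,0,0,0,-1],[5,-20,0,0,0,0,-1],[0,0,0,0,0,0,-1],[0,0,0,0,0,0,-1],[0,0,0,0,0,0,-1]]' 50
python3 - <<'E'
from h import *
print(tool([.5285,.0275,.2]))
m=imaging.camera_model("wrist");im=imaging.camera("wrist")
cv2.imwrite("pics/w5.png",im[:,:,::-1])
E
```

```text
time_s: 15.25
position: [0.5279, 0.0263, 0.2123]
orientation: [-0.001, -0.0, 1.0, 0.0]
contact_force: [-0.6, 0.1, -1.7]
grip_width: 0.288
gripper_force: 49.4
[-0.6  1.2 12.3]
```

View pics/w5.png

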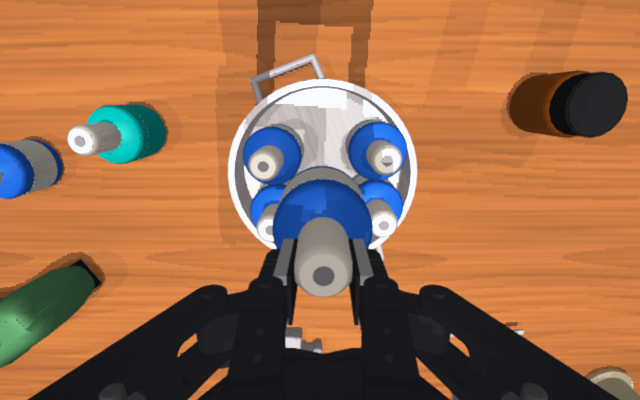

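The held bottle's cap top is at (323,276) and the bottle is upright over the pan. The other caps have not moved.

```bash
python3 - <<'E'
from h import *
m=imaging.camera_model("wrist")
print(plane(m,[[323,276]],.242)[0])
P=plane(m,[[264,167],[387,160],[268,228],[383,225]],.1);print(P)
im=cv2.imread("pics/w5.png")[:,:,::-1].copy();print(pan(im,m,np.array([.529,.026])))
E
```

```text
[0.52180042 0.02628841 0.242     ]
[[ 0.50666739 -0.02148407  0.1       ]
 [ 0.50079816  0.07808498  0.1       ]
 [ 0.56000653 -0.02081223  0.1       ]
 [ 0.55713572  0.0779882   0.1       ]]
(array([0.5295876 , 0.02561299]), 461, np.float64(0.0003348253530639639))
```

```bash
python3 - <<'E'
from h import *
m=imaging.camera_model("wrist")
a=np.linspace(0,2*np.pi,73)
for x in(.5218,.528):
  for z,r_ in((.146+.005,.028),(.146+.049,.028),(.242,.013)):
    q=proj(m,np.c_[x+r_*np.cos(a),.0265+r_*np.sin(a),0*a+z]);print(x,z,q.min(0).round(),q.max(0).round())
im=cv2.imread("pics/w5.png");h=cv2.cvtColor(im,cv2.COLOR_BGR2HSV)
print("col323",[(y,*im[y,323]) for y in range(155,300,4)])
print(sense()["position"])
E
```

```text
0.5218 0.151 [281. 163.] [365. 243.]
0.5218 0.195 [271. 180.] [375. 276.]
0.5218 0.242 [291. 246.] [356. 304.]
0.528 0.151 [282. 173.] [364. 251.]
0.528 0.195 [272. 191.] [375. 285.]
0.528 0.242 [291. 261.] [356. 317.]
col323 [(155, np.uint8(184), np.uint8(185), np.uint8(194)), (159, np.uint8(186), np.uint8(187), np.uint8(197)), (163, np.uint8(184), np.uint8(186), np.uint8(195)), (167, np.uint8(114), np.uint8(93), np.uint8(89)), (171, np.uint8(117), np.uint8(125), np.uint8(127)), (175, np.uint8(116), np.uint8(124), np.uint8(126)), (179, np.uint8(123), np.uint8(87), np.uint8(71)), (183, np.uint8(128), np.uint8(60), np.uint8(20)), (187, np.uint8(166), np.uint8(77), np.uint8(27)), (191, np.uint8(190), np.uint8(89), np.uint8(31)), (195, np.uint8(194), np.uint8(93), np.uint8(34)), (199, np.uint8(198), np.uint8(96), np.uint8(38)), (203, np.uint8(203), np.uint8(99), np.uint8(40)), (207, np.uint8(207), np.uint8(104), np.uint8(43)), (211, np.uint8(158), np.uint8(78), np.uint8(31)), (215, np.uint8(162), np.uint8(80), np.uint8(34)), (219, np.uint8(117), np.uint8(125), np.uint8(132)), (223, np.u
[... 348 characters left out ...]
50)), (251, np.uint8(144), np.uint8(153), np.uint8(161)), (255, np.uint8(162), np.uint8(171), np.uint8(180)), (259, np.uint8(161), np.uint8(171), np.uint8(180)), (263, np.uint8(162), np.uint8(171), np.uint8(179)), (267, np.uint8(90), np.uint8(88), np.uint8(92)), (271, np.uint8(96), np.uint8(92), np.uint8(95)), (275, np.uint8(95), np.uint8(91), np.uint8(95)), (279, np.uint8(96), np.uint8(92), np.uint8(96)), (283, np.uint8(95), np.uint8(90), np.uint8(94)), (287, np.uint8(161), np.uint8(171), np.uint8(179)), (291, np.uint8(161), np.uint8(171), np.uint8(179)), (295, np.uint8(161), np.uint8(170), np.uint8(176)), (299, np.uint8(75), np.uint8(137), np.uint8(224))]
[0.52828902 0.02653012 0.21262954]
```

```bash
cat >> h.py <<'E'
def dot(im,g,w):
    """centroid of the dark dot on a cap top near pixel g"""
    x,y=map(int,np.round(g)); c=im[y-w:y+w+1,x-w:x+w+1].astype(int)
    v=c.max(2); sat=v-c.min(2)
    k=((v<0.72*np.percentile(v,90))&(sat<25)).astype(np.uint8)
    n,l,st,ce=cv2.connectedComponentsWithStats(k)
    ok=[i for i in range(1,n) if st[i,0]>0 and st[i,1]>0 and st[i,0]+st[i,2]<2*w+1 and st[i,1]+st[i,3]<2*w+1]
    if not ok: return None
    i=max(ok,key=lambda i:st[i,4]); return ce[i]+[x-w,y-w],st[i,4]
def caps(im,m,G,z,w=8):
    out=[]
    for g in G:
        d=dot(im,proj(m,[*g,z])[0],w); out.append(None if d is None else plane(m,[d[0]],z)[0,:2].round(4))
    return out
E
python3 -m jog '[[-3.7,0.7,0,0,0,0,-1],[-3.8,0.7,0,0,0,0,-1],[0,0,10,0,0,0,-1],[0,0,10,0,0,0,-1],[0,0,0,0,0,0,-1],[0,0,0,0,0,0,-1],[0,0,0,0,0,0,-1],[0,0,0,0,0,0,-1]]'
python3 - <<'E'
from h import *
m=imaging.camera_model("wrist");im=imaging.camera("wrist");cv2.imwrite("pics/w6.png",im[:,:,::-1])
z=sense()["position"][2]-.0665+.096
print(caps(im,m,[(.530,.0277)],z,28),caps(im,m,[(.505,-.022),(.500,.077),(.5595,-.020),(.556,.0775)],.1,9),pan(im,m,np.array([.529,.026])))
E
```

```text
time_s: 16.1
position: [0.5365, 0.0271, 0.1939]
orientation: [0.0, 0.0, 1.0, -0.0]
contact_force: [-0.1, 1.8, -1.4]
grip_width: 0.29
gripper_force: 49.4
[array([0.5298, 0.0269])] [array([ 0.5055, -0.0228]), array([0.5003, 0.0746]), array([ 0.5609, -0.0195]), array([0.5539, 0.076 ])] (array([0.52913944, 0.02542819]), 495, np.float64(0.0002834847045623534))
```

```bash
python3 -m jog '[[0,0,15,0,0,0,-1],[0,0,20,0,0,0,-1],[0,0,20,0,0,0,-1],[0,0,10,0,0,0,-1],[0,0,5,0,0,0,-1],[0,0,5,0,0,0,-1],[0,0,5,0,0,0,-1],[0,0,0,0,0,0,-1]]'
```

```text
time_s: 16.95
position: [0.5363, 0.0272, 0.1134]
orientation: [0.0, 0.0, 1.0, 0.0]
contact_force: [-0.1, 0.3, -1.4]
grip_width: 0.288
gripper_force: 49.4
```

```bash
python3 -m jog '[[0,0,6,0,0,0,-1],[0,0,6,0,0,0,-1],[0,0,6,0,0,0,-1],[0,0,6,0,0,0,-1],[0,0,6,0,0,0,-1],[0,0,5,0,0,0,-1],[0,0,4,0,0,0,-1],[0,0,2,0,0,0,-1],[0,0,0,0,0,0,-1]]'
```

```text
time_s: 17.85
position: [0.5372, 0.0269, 0.0741]
orientation: [0.0, 0.0, 1.0, -0.0]
contact_force: [-2.2, 0.6, 6.7]
grip_width: 0.284
gripper_force: 50.5
```

```bash
python3 -m jog '[[1,0,1,0,0,0,-1],[-1,1,1,0,0,0,-1],[0,-1,0,0,0,0,-1],[0,0,0,0,0,0,-1]]'
```

```text
time_s: 18.25
position: [0.5374, 0.0268, 0.074]
orientation: [0.0, 0.0, 1.0, -0.0]
contact_force: [-7.3, -0.4, 17.4]
grip_width: 0.287
gripper_force: 51.4
```

```bash
python3 -m jog '[[0,0,-1.5,0,0,0,-1],[0,0,0,0,0,0,-0.2],[0,0,0,0,0,0,0],[0,0,0,0,0,0,0],[0,0,-20,0,0,0,0],[0,0,-40,0,0,0,0],[0,0,-40,0,0,0,0],[0,0,-40,0,0,0,0],[15,0,-40,0,0,0,0],[20,0,0,0,0,0,0],[0,0,0,0,0,0,0],[0,0,0,0,0,0,0],[0,0,0,0,0,0,0]]'
python3 - <<'E'
from h import *
m=imaging.camera_model("wrist");im=imaging.camera("wrist");cv2.imwrite("pics/w7.png",im[:,:,::-1])
G=[(.529,.027),(.505,-.022),(.500,.077),(.5595,-.020),(.556,.0775),(.587,.03)]
print(caps(im,m,G,.1,8),pan(im,m,np.array([.529,.026])))
E
```

```text
time_s: 19.55
position: [0.501, 0.0272, 0.2505]
orientation: [-0.001, 0.0, 1.0, 0.0]
contact_force: [-0.3, 0.4, -0.5]
grip_width: 0.5
gripper_force: 0.0
[array([0.5323, 0.0268]), array([ 0.5046, -0.0229]), array([0.4986, 0.0775]), None, None, array([0.5872, 0.0281])] (array([0.52906899, 0.02546732]), 364, np.float64(0.00026775405847839773))
```

View pics/w7.png

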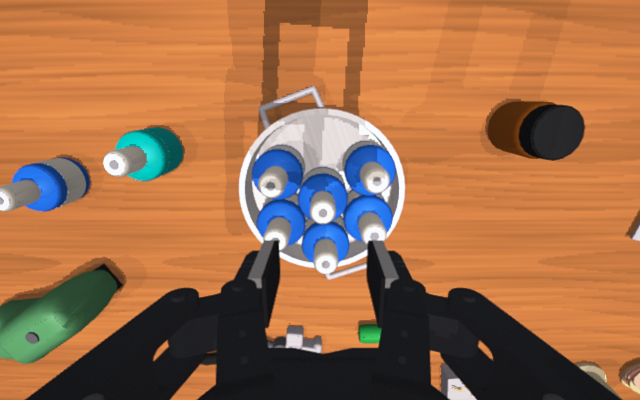

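Six bottles are now in and upright, with the middle cap at (323,213). The gap faces the robot, and the last bottle's cap is at (5,201). Going to it.

```bash
python3 -m jog '[[0,-20,0,0,0,0,0],[0,-40,0,0,0,0,0],[0,-40,0,0,0,0,0],[0,-40,0,0,0,0,0],[0,-40,0,0,0,0,0],[0,-40,0,0,0,0,0],[0,-40,0,0,0,0,0],[0,-40,0,0,0,0,0],[0,-20,0,0,0,0,0],[0,0,0,0,0,0,0],[0,0,0,0,0,0,0],[0,0,0,0,0,0,0],[0,0,0,0,0,0,0],[0,0,0,0,0,0,0]]'
python3 - <<'E'
from h import *
m=imaging.camera_model("wrist");im=imaging.camera("wrist");cv2.imwrite("pics/w8.png",im[:,:,::-1])
for w in(8,12):
  p=caps(im,m,[(.5194,-.2936)],.096,w)[0];print(p)
  if p is not None: print(tool([*p,.067]),proj(m,[*p,.096]))
E
```

```text
time_s: 21.0
position: [0.5014, -0.2916, 0.2522]
orientation: [0.0, -0.001, 1.0, 0.0]
contact_force: [-0.3, 0.3, 0.3]
grip_width: 0.498
gripper_force: 0.0
None
[ 0.5204 -0.2989]
[-19.   -7.1 185.2] [[315.59636842 198.62851809]]
```

```bash
python3 -m jog '[[-19,-7.1,30,0,0,0,0],[0,0,45,0,0,0,0],[0,0,45,0,0,0,0],[0,0,35,0,0,0,0],[0,0,20,0,0,0,0],[0,0,10,0,0,0,0],[0,0,0,0,0,0,0],[0,0,0,0,0,0,0],[0,0,0,0,0,0,-1],[0,0,0,0,0,0,-1],[0,0,0,0,0,0,-1],[0,0,0,0,0,0,-1],[0,0,0,0,0,0,-1]]' 50
```

```text
time_s: 22.35
position: [0.5216, -0.3008, 0.0692]
orientation: [0.002, 0.0, 1.0, -0.001]
contact_force: [0.7, 0.2, 6.0]
grip_width: 0.287
gripper_force: 49.0
```

```bash
python3 -m jog '[[0,0,-15,0,0,0,-1],[0,0,-30,0,0,0,-1],[0,0,-40,0,0,0,-1],[0,0,-35,0,0,0,-1],[0,0,-15,0,0,0,-1],[3,20,0,0,0,0,-1],[6,41,0,0,0,0,-1],[6,41,0,0,0,0,-1],[6,41,0,0,0,0,-1],[6,41,0,0,0,0,-1],[6,41,0,0,0,0,-1],[6,41,0,0,0,0,-1],[6,40,0,0,0,0,-1],[4,20,0,0,0,0,-1],[0,0,0,0,0,0,-1],[0,0,0,0,0,0,-1],[0,0,0,0,0,0,-1],[0,0,0,0,0,0,-1]]'
python3 - <<'E'
from h import *
m=imaging.camera_model("wrist");im=imaging.camera("wrist");cv2.imwrite("pics/w9.png",im[:,:,::-1])
s=sense();z=s["position"][2]-.0685+.096
print(s["position"],caps(im,m,[s["position"][:2]],z,28),caps(im,m,[(.5046,-.0229),(.4986,.0775),(.5323,.0268)],.1,9),pan(im,m,np.array([.529,.026])))
E
```

```text
time_s: 24.15
position: [0.4711, 0.0252, 0.2015]
orientation: [-0.0, 0.001, 1.0, -0.0]
contact_force: [-0.1, -0.1, -1.6]
grip_width: 0.285
gripper_force: 49.5
[0.47123006 0.02522608 0.20169089] [array([0.4695, 0.0249])] [array([ 0.5049, -0.0229]), None, None] (array([0.52839816, 0.02549454]), 386, np.float64(0.0004316975557445493))
```

View pics/w9.png

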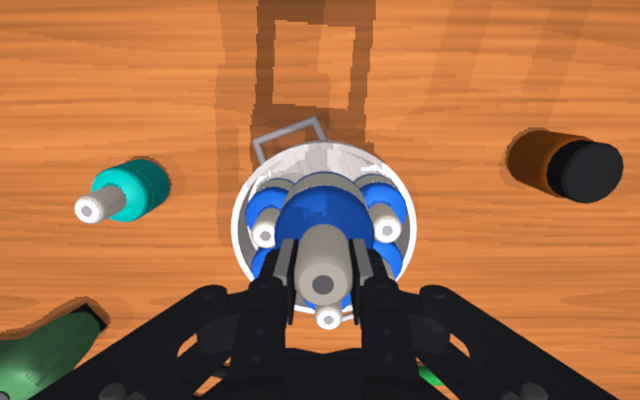

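The held bottle hangs upright over the gap, cap at (323,284), with the neighbouring caps at (265,236) and (388,231). I'll correct by about 2 mm and lower it.

```bash
python3 -m jog '[[-1.7,1.1,10,0,0,0,-1],[0,0,20,0,0,0,-1],[0,0,20,0,0,0,-1],[0,0,15,0,0,0,-1],[0,0,8,0,0,0,-1],[0,0,6,0,0,0,-1],[0,0,6,0,0,0,-1],[0,0,0,0,0,0,-1]]'
```

```text
time_s: 25.0
position: [0.4727, 0.0271, 0.1165]
orientation: [-0.0, 0.0, 1.0, 0.0]
contact_force: [-0.6, -0.3, -1.7]
grip_width: 0.288
gripper_force: 49.6
```

```bash
python3 -m jog '[[0,0,6,0,0,0,-1],[0,0,6,0,0,0,-1],[0,0,6,0,0,0,-1],[0,0,5,0,0,0,-1],[0,0,5,0,0,0,-1],[0,0,0,0,0,0,-1]]'
```

```text
time_s: 25.6
position: [0.4721, 0.0273, 0.088]
orientation: [-0.001, 0.0, 1.0, 0.0]
contact_force: [-0.1, -0.5, -1.5]
grip_width: 0.287
gripper_force: 49.6
```

```bash
python3 -m jog '[[0,0,5,0,0,0,-1],[0,0,4,0,0,0,-1],[0,0,3,0,0,0,-1],[0,0,2,0,0,0,-1],[0,0,0,0,0,0,-1]]'
```

```text
time_s: 26.1
position: [0.4727, 0.0272, 0.0746]
orientation: [-0.0, 0.0, 1.0, 0.0]
contact_force: [0.4, 0.4, -0.0]
grip_width: 0.291
gripper_force: 49.6
```

```bash
python3 -m jog '[[0,0,1,0,0,0,-1],[0,0,0,0,0,0,-0.2],[0,0,0,0,0,0,0],[0,0,0,0,0,0,0],[0,0,-20,0,0,0,0],[0,0,-40,0,0,0,0],[0,0,-40,0,0,0,0],[0,0,-40,0,0,0,0],[0,0,-35,0,0,0,0],[0,0,0,0,0,0,0],[0,0,0,0,0,0,0],[0,0,0,0,0,0,0],[0,0,0,0,0,0,0]]'
python3 - <<'E'
from h import *
m=imaging.camera_model("wrist");im=imaging.camera("wrist");cv2.imwrite("pics/w10.png",im[:,:,::-1])
c=pan(im,m,np.array([.529,.026]));print(c)
E
```

```text
time_s: 27.4
position: [0.4717, 0.0273, 0.247]
orientation: [-0.002, 0.0, 1.0, 0.0]
contact_force: [-0.5, 0.6, 0.4]
grip_width: 0.502
gripper_force: 0.0
(array([0.52858323, 0.02547831]), 321, np.float64(0.0003193562781465681))
```

View pics/w10.png

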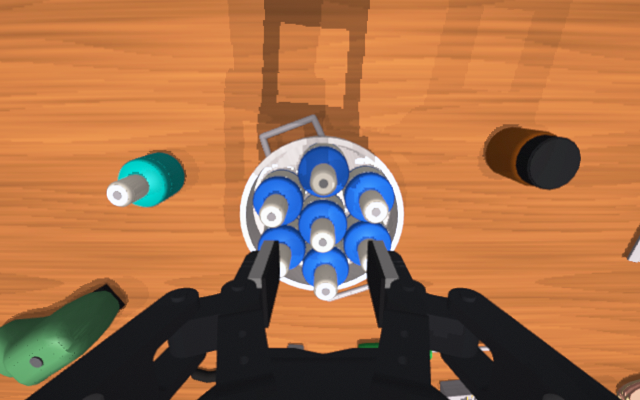

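All seven bottles are in the pan and look upright. Five cap tops are visible, at (323,184), (271,217), (375,212), (322,243) and (326,292).

```bash
python3 - <<'E'
from h import *
m=imaging.camera_model("wrist")
P=plane(m,[[323,184],[271,217],[375,212],[322,243],[326,292]],.1)[:,:2]
d=np.hypot(*(P-[.5286,.0255]).T);print(P.round(4),d)
if d.max()<.064: print(r.sign_off())
E
```

```text
[[ 0.4731  0.0272]
 [ 0.506  -0.023 ]
 [ 0.5008  0.0773]
 [ 0.5334  0.0263]
 [ 0.5893  0.0304]] [0.05555464 0.05350367 0.05872856 0.00484567 0.06085107]
the job is handed in; nothing more can be done
None
```

The job is handed in at about 27 s of the 70 s: all seven blue bottles look upright in the pan in the last picture, with the five cap tops I could measure within 61 mm of its centre and the pan shifted only 1–3 mm; no verdict came back.

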